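Open the bayonet cover of a filter canister

TASK

Open the filter canister that has the straight bar grip on its cover: press the cover down against its spring, twist it a quarter turn anticlockwise (seen from above) to free it from its lugs, and lift it off, all without forcing it. Set the cover down, without dropping it, upright on the middle of the dark wooden bench block that lies nearest the robot.

Things in the scene. Friction and masses are not known exactly. Their poses are not given: they have to be found in the camera images.
- canister: Grey round filter canister with a bar-gripped cover, fixed to the bench: 84 mm across on a 96 mm square foot, rim 60 mm up. Origin at the centre of its underside, z up; a black hose spigot points along its +x, to 64 mm from the axis. Two lugs inside the rim, at its +x and -x, hold the cover down. A similar canister with a round knob, farther back, is not meant.
- cover: Loose aluminium bayonet cover, 250 g: hub 51 mm across with flat underside and two tabs along its +x and -x; flange 86 mm across from z = 28 to 33 mm; black bar grip along its x, 50 long, 14 wide, from z = 33 to 61 mm. Origin at the centre of the hub's underside, z up. At the start it is locked, its x along the canister's x, origin 44 mm and bar top 105 mm above the bench.
- follower (a joint): Sprung plate under the cover, m, 0 when locked, negative as the cover is pressed: 8 N at 0, 13 N at -0.012, where flange meets rim. A 6 mm lip on each lug stops turning until pressed: press 7 to 12 mm (9 is good), keep it down, turn anticlockwise from above. Free at 60 to 120 degrees of turn; let up there it rises to +0.006 and the cover lifts off. Clockwise is blocked.
- bench_block: Dark hardwood bench block lying flat on the bench, loose, 210 g, 110 mm along its x, 127 mm along its y, 21 mm thick; origin at the centre of its underside, z up.

How it is judged:
By the outcome, as a careful person would: the job done as asked, in the order asked, and still so for the second after the job is handed in, with the robot touching nothing.
It also fails if it takes over 45 s, if anything falls off the work surface, if the arm or the gripper's body presses on something with over 40 N, if the wrist force passes 120 N, or if a joint passes its speed limit or range.

ROBOT

A 6-joint arm with a two-finger parallel gripper is mounted at the origin on a cart in front of the work surface, level with it; the furniture and walls round the work are solid. World frame = base frame: x ahead of the robot, y to its left, z up, the work surface at z = 0. Lengths are in mm, angles in rad, forces in N, time in s.
With the tool pointing down it reaches from about 250 to 775 mm from the base axis. Payload 4 kg.
Tool frame: the origin (TCP) lies on the centre line of the jaws, within the pads' length; the fingertips stand 8 mm ahead of it and the grasp point (between the pads) lies 11 mm behind it (robot.finger_overhang is the distance from the TCP to the fingertips, in mm); z points along the fingers, y is the line along which they close (so a half turn about z gives the same grasp; the last joint's range is limited). The gripper opens to 85 mm and grips with 20 to 120 N. Pads are 22 mm wide; open, the fingers measure 114 mm over their backs; the gripper's body (76 mm by 85 mm) begins 54 mm behind the grasp point. The pads swing forward as they close: fully open they stand 13 mm farther back than shut.
Start: joints at [-1.442, 0.087, 1.371, -0, 1.684, -0.103], TCP at [126.347, -535.307, 239.341] pointing down, gripper open.
Joint ranges: [-3.1, 3.1], [-0.76, 2.03], [0.27, 2.55], [-1.08, 4.22], [0.17, 2.65], [-2.57, 2.57]. Speed limits (rad/s): [2.79, 2.79, 3.14, 3.14, 3.14, 3.14].

INTERFACE

Orientations are given as [roll, pitch, yaw] about the fixed x, y, z axes, in that order (R = Rz(yaw) Ry(pitch) Rx(roll)).
In Python, from cell import robot, eyes gives the robot as it stands.
- The arm moves only by the tool send_rows, never from a script. Its argument "targets" is a list of rows, each an object of numbers: "dx", "dy", "dz": the shift along the tool's x, y, z in cm; "rx", "ry", "rz": the turn, a rotation vector about the tool's x, y, z in degrees. A call has 1 to 8 rows; each row is the pose to reach, as a shift and turn from the pose commanded when the call began, along the tool's axes at that moment; what a row does not reach only later rows make up. A row lasts 1/12 s, in which the tool goes at most 41.7 mm and 7.16 degrees, less where a joint would pass 70% of its speed; a pose out of reach is approached as far as the arm can. A call with a gripper value outside its range is refused whole. "grip" is the closure, from -1 (fully open) to 1 (shut), set as the call begins (left out, the last holds). The fingers move at their own pace and stop on an object; the grip force is fixed at half the most. Time passes only in rows, so rows that repeat a pose let the fingers close. It gives the time, the measured TCP pose, the force, the opening and the grip force at its end, in the units of the state.
- robot.state(): the state, without advancing time (a new reading comes with each control period).
- eyes.get_image(name): name is "scene" or "top"; returns the picture (420x560x3 uint8, blue, green, red); there is no depth.
- eyes.calibration(name): a dict with "fov_y" (degrees; the focal length in pixels is half the picture's height over the tangent of half this angle, whatever the lens; pixels are square), "cx", "cy" (the principal point, pixels), "distortion" ([k1, k2, p1, p2, k3] as OpenCV has them; the pictures are not rectified), "R" (3x3) and "t" (3): a world point X has camera coordinates R X + t. Camera axes: x right, y down, z forward; pixel columns grow to the right and rows downward; lengths in mm; the calibration is good to about 2 mm. A picture is of the moment at which its call begins. calibration takes no time and is no camera call.
- robot.finish_job(): hands the job in; it is judged then, once.
The state is a dict: "time": time; "joint_pos": joint angles; "qvel": joint speeds; "joint_torque": joint torques, N m; "tcp_pos": TCP position; "tool_rot": TCP orientation; "contact_force": force on the tool from outside, world axes, zero at the start; "moment": the same for the moment, N m; "finger_gap": opening from 0.0 (shut) to 1.0 (fully open); "grip_force": force on a finger pad.
Only numpy, scipy, OpenCV 4.12 (cv2) and the standard library are available. Lean on these libraries where they do the work, as an engineer would, in place of code of your own. Each camera call takes 0.05 s, during which the arm holds its last target. There are 200 camera calls.

## Working session

There is one attempt and no reset: what is moved stays moved. The work goes in short steps, Python scripts to look and compute and a tool call to move; the robot and the scene stay as the last step left them, time stands still between calls to the robot, and variables do not carry over. Pictures are saved under pics/ and viewed, at most 10 in all, crops included, and the job is handed in when it is done.

Besides the shell and the picture viewer there is one more tool, called after "Emit:" as name(argument=value, ...), one argument or row to a line, values as JSON. send_rows: Moves the arm, as the interface text tells. Its arguments: {"type":"object","properties":{"targets":{"type":"array"},"grip":{"type":"number"}},"required":["targets"]}

```bash
mkdir -p pics
cat > h.py <<'E'
import numpy as np, cv2
from cell import robot, eyes
def cal(n):
    c=eyes.calibration(n); f=210/np.tan(np.radians(c['fov_y'])/2)
    K=np.array([[f,0,c['cx']],[0,f,c['cy']],[0,0,1]]); return K,np.array(c['distortion'],float),np.array(c['R']),np.array(c['t'],float)
def toplane(n,uv,z):
    K,d,R,t=cal(n); p=cv2.undistortPoints(np.array(uv,float).reshape(-1,1,2),K,d).reshape(-1,2)
    r=np.c_[p,np.ones(len(p))]@R; C=-R.T@t
    return C+r*((z-C[2])/r[:,2])[:,None]
def proj(n,X):
    K,d,R,t=cal(n); return cv2.projectPoints(np.array(X,float).reshape(-1,1,3),cv2.Rodrigues(R)[0],t,K,d)[0].reshape(-1,2)
E
python3 - <<'E'
from h import *
for n in('scene','top'):
    im=eyes.get_image(n); cv2.imwrite(f'pics/{n}0.png',im)
    K,d,R,t=cal(n); print(n,K[0,0],d,(-R.T@t).round())
print(robot.state())
E
```

```text
scene 502.80507717566854 [-0.07362193  0.          0.          0.          0.        ] [194. 416. 724.]
top 430.9777165840331 [-0.01645853  0.          0.          0.          0.        ] [469.  47. 916.]
{'time': 0.1, 'joint_pos': array([-1.44210807e+00,  8.79355143e-02,  1.37211124e+00, -7.70348772e-06,
        1.68359709e+00, -1.03105317e-01]), 'qvel': array([-1.54354696e-04, -3.40691678e-03, -3.51393885e-03,  8.13093348e-04,
       -1.35251393e-05, -6.31812384e-04]), 'joint_torque': array([ 2.01806411e-03, -3.53014255e+01, -3.14218354e+01, -2.27522123e-04,
        7.97815475e-03,  8.76154189e-06]), 'tcp_pos': array([ 126.28300915, -534.86649661,  238.2222926 ]), 'tool_rot': array([-3.13955157e+00, -2.03497889e-04,  2.31792503e-01]), 'contact_force': array([ 0.01311364, -0.79843572,  0.08741302]), 'moment': array([-0.01190349,  0.04716582,  0.03066798]), 'grip_force': 0.0, 'finger_gap': 1.0011095359125426}
```

View pics/scene0.png

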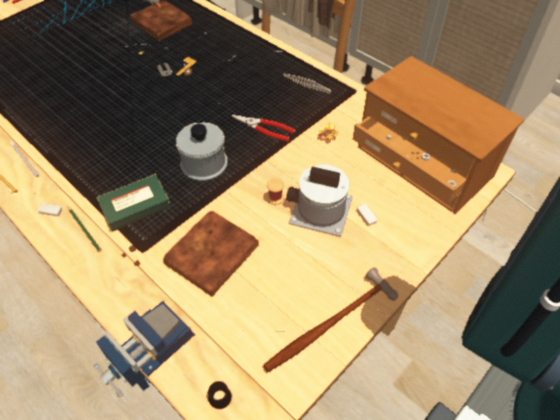

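View pics/top0.png

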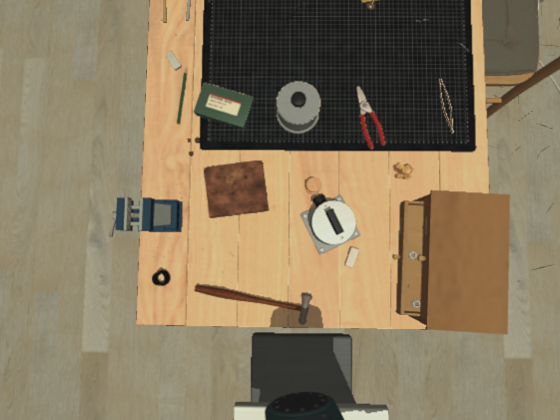

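The scene view shows the bar-grip canister at about (322,200), with its spigot at (292,195). In the top view the canister is at (333,222), its bar runs from (328,208) to (342,233), and its spigot is at (320,200). The near dark block is at (237,188) in the top view and the knob canister is at (298,105). The other wooden block is far back.

```bash
cat > m.py <<'E'
from h import *
im=cv2.imread('pics/top0.png'); hsv=cv2.cvtColor(im,cv2.COLOR_BGR2HSV)
g=im.max(2)
def roi(m,x0,y0,x1,y1):
    o=np.zeros_like(m); o[y0:y1,x0:x1]=m[y0:y1,x0:x1]; return o
def big(m): return max(cv2.findContours(m,cv2.RETR_EXTERNAL,cv2.CHAIN_APPROX_NONE)[0],key=cv2.contourArea)
bar=big(roi((g<70).astype('u1')*255,322,204,350,240))
r=cv2.minAreaRect(bar); b=cv2.boxPoints(r); print('bar px',r)
w=toplane('top',b,105)[:,:2]; print('bar c',w.mean(0),'sides',np.linalg.norm(w[1]-w[0]),np.linalg.norm(w[2]-w[1]))
e=[w[1]-w[0],w[2]-w[1]]; e=max(e,key=np.linalg.norm); print('bar yaw',np.degrees(np.arctan2(e[1],e[0]))%180)
disc=big(roi(((im.min(2)>135)&(hsv[...,1]<45)).astype('u1')*255,300,190,368,254))
disc=cv2.convexHull(disc)
el=cv2.fitEllipse(disc); p=toplane('top',disc.reshape(-1,2),77)[:,:2]; c,rad=cv2.minEnclosingCircle(p.astype('f4')); print('disc',el,c,rad, toplane('top',[el[0]],77))
sp=big(roi((g<70).astype('u1')*255,308,190,328,207)); M=cv2.moments(sp); print('spigot',toplane('top',[[M['m10']/M['m00'],M['m01']/M['m00']]],35))
bl=big(cv2.morphologyEx(roi(((hsv[...,0]<14)|(hsv[...,0]>170)).astype('u1')*((g<130)&(g>15)).astype('u1')*255,195,152,280,225),cv2.MORPH_CLOSE,np.ones((5,5))))
r=cv2.minAreaRect(bl); w=toplane('top',cv2.boxPoints(r),21)[:,:2]; print('block',r,w.mean(0),np.linalg.norm(w[1]-w[0]),np.linalg.norm(w[2]-w[1]),w)
o=im.copy(); cv2.drawContours(o,[bar,disc,bl,sp],-1,(0,255,0),1); cv2.imwrite('pics/o.png',cv2.resize(o[140:270,180:380],None,fx=4,fy=4))
E
python3 m.py
```

```text
bar px ((333.800048828125, 221.10003662109375), (24.149532318115234, 6.7082037925720215), 63.43495178222656)
bar c [524.1295338  -37.59059962] sides 12.696503472281082 45.34125226716637
bar yaw 26.490838412386438
disc ((333.3502197265625, 225.3092041015625), (47.294795989990234, 54.22663116455078), 20.83132553100586) (519.5623168945312, -33.258811950683594) 57.17377471923828 [[517.75368999 -39.65227148  77.        ]]
spigot [[572.42052285 -14.01922661  35.        ]]
block ((235.58465576171875, 188.6769256591797), (50.85424041748047, 58.79246520996094), 82.87498474121094) [596.45529581 159.5411752 ] 124.40407514952548 107.90578434480165 [[641.71354825 228.91920269]
 [658.08375039 105.59689978]
 [551.18644647  90.87872363]
 [534.83743814 212.76987471]]
```

View pics/o.png

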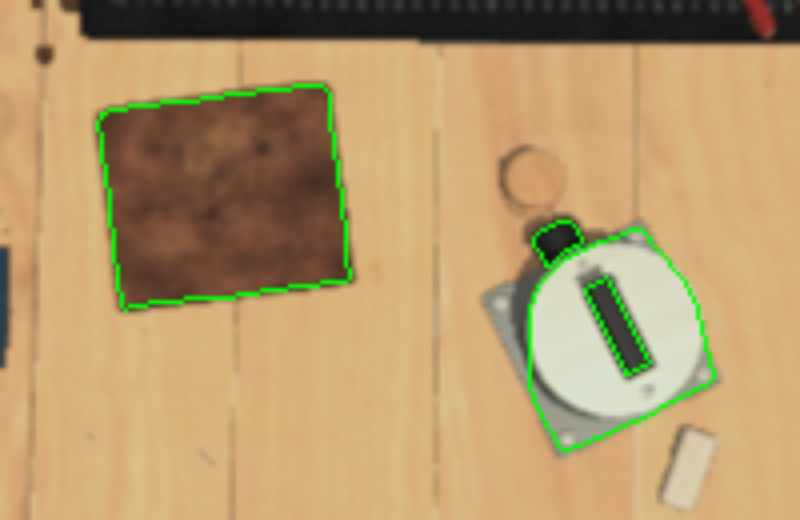

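The overlay shows that the bar, block and spigot outlines are good. The disc mask took in part of the foot, so I'll tighten it and cross-check against the scene view.

```bash
cat > m2.py <<'E'
from h import *
def big(m): return max(cv2.findContours(m,cv2.RETR_EXTERNAL,cv2.CHAIN_APPROX_NONE)[0],key=cv2.contourArea)
for n,(x0,y0,x1,y1),bb in(('top',(300,190,368,254),(322,204,350,240)),('scene',(290,160,360,240),(306,164,344,190))):
    im=cv2.imread(f'pics/{n}0.png'); g=im.max(2); m=np.zeros_like(g)
    m[y0:y1,x0:x1]=(im.min(2)>185)[y0:y1,x0:x1]*255
    m=cv2.morphologyEx(m,cv2.MORPH_OPEN,np.ones((3,3)))
    d=cv2.convexHull(big(m)).reshape(-1,2); p=toplane(n,d,77)[:,:2]
    c,r=cv2.minEnclosingCircle(p.astype('f4')); print(n,'disc',c,r)
    m[:]=0; m[bb[1]:bb[3],bb[0]:bb[2]]=(g<100)[bb[1]:bb[3],bb[0]:bb[2]]*255
    b=big(m); w=toplane(n,b.reshape(-1,2),105)[:,:2]
    R=cv2.minAreaRect(w.astype('f4')); print('bar',R)
    o=im.copy(); C=np.array([523,-37]);a=np.radians(26.5); ux=np.array([np.cos(a),np.sin(a)]);uy=np.array([-ux[1],ux[0]])
    q=[np.r_[C+sx*25*ux+sy*7*uy,105] for sx,sy in((1,1),(1,-1),(-1,-1),(-1,1))]
    t=np.radians(np.arange(0,360,5)); ci=np.c_[C[0]+43*np.cos(t),C[1]+43*np.sin(t),0*t+77]
    o=cv2.resize(o[y0-8:y1+8,x0-8:x1+8],None,fx=5,fy=5,interpolation=cv2.INTER_CUBIC)
    for s in(q,ci): cv2.polylines(o,[((proj(n,s)-[x0-8,y0-8]+.5)*5).astype(int)],True,(0,255,0),1)
    if n=='top': A=o
    else: h=max(A.shape[0],o.shape[0]); cv2.imwrite('pics/o2.png',np.hstack([cv2.copyMakeBorder(i,0,h-i.shape[0],0,0,0) for i in(A,o)]))
# block in scene
im=cv2.imread('pics/scene0.png'); m=np.zeros_like(g); m[205:295,160:262]=(im.max(2)<150)[205:295,160:262]*255
w=toplane('scene',big(cv2.morphologyEx(m,5-2,np.ones((5,5)))).reshape(-1,2),21)[:,:2]; print('block scene',cv2.minAreaRect(w.astype('f4')))
E
python3 m2.py
```

```text
top disc (520.39990234375, -34.0353889465332) 40.418704986572266
bar ((524.5028076171875, -37.388458251953125), (47.903011322021484, 14.382179260253906), 26.485326766967773)
scene disc (525.7908325195312, -39.074737548828125) 43.14293670654297
bar ((519.6233520507812, -28.90275764465332), (48.05177307128906, 30.33214569091797), 26.9864444732666)
block scene ((593.8016967773438, 165.61016845703125), (111.98164367675781, 128.10482788085938), 7.754721641540527)
```

View pics/o2.png

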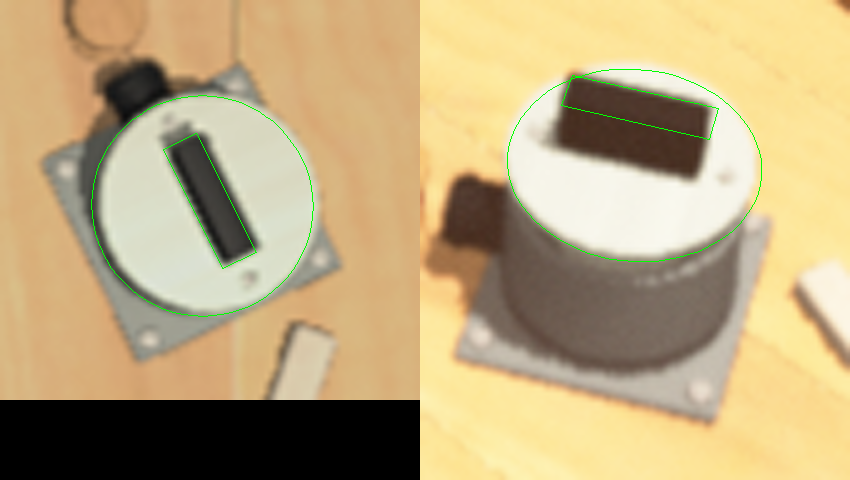

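Emit:
send_rows(
  targets=[
    {"dz":-4},
    {"dz":-8},
    {"dz":-12},
    {"dz":-15},
    {"dx":4,"dy":-3,"dz":-15},
    {"dx":7,"dy":-5.5,"dz":-15},
    {"dx":10,"dy":-7.9,"dz":-15},
    {"dx":13,"dy":-10.2,"dz":-15},
  ],
  grip=-1,
)

```text
invalid input at $.targets[0]: expected keys dx, dy, dz, rx, ry, rz
```

```bash
cat > g.py <<'E'
# usage: g.py x y z yawdeg -> shifts in tool axes (cm, deg)
import sys; from h import *
from scipy.spatial.transform import Rotation as Ro
x,y,z,w=map(float,sys.argv[1:]); s=robot.state()
R=Ro.from_euler('xyz',s['tool_rot']); d=R.inv().apply(np.array([x,y,z])-s['tcp_pos'])/10
rv=(R.inv()*Ro.from_euler('xyz',[180,0,w],degrees=True)).as_rotvec(degrees=True)
print('t',round(s['time'],2),'pos',s['tcp_pos'].round(1),'rot',np.degrees(s['tool_rot']).round(2),'F',np.round(s['contact_force'],1),'M',np.round(s['moment'],2),'gap',round(s['finger_gap'],3),'q6',s['joint_pos'][5].round(2))
print('shift cm',d.round(2),'rotvec',rv.round(1),'ovh',robot.finger_overhang)
E
python3 g.py 523 -37.5 388 26.5
```

```text
t 0.1 pos [ 126.3 -534.9  238.2] rot [-1.7988e+02 -1.0000e-02  1.3280e+01] F [ 0.  -0.8  0.1] M [-0.01  0.05  0.03] gap 1.001 q6 -0.1
shift cm [ 50.04 -39.32 -14.89] rotvec [ -0.1  -0.  -13.2] ovh 8.0
```

All six keys are needed in each row.

Emit:
send_rows(
  targets=[
    {"dx":0,"dy":0,"dz":-4,"rx":0,"ry":0,"rz":0},
    {"dx":0,"dy":0,"dz":-8,"rx":0,"ry":0,"rz":0},
    {"dx":0,"dy":0,"dz":-12,"rx":0,"ry":0,"rz":0},
    {"dx":0,"dy":0,"dz":-15,"rx":0,"ry":0,"rz":0},
    {"dx":3,"dy":-2.4,"dz":-15,"rx":0,"ry":0,"rz":0},
    {"dx":6,"dy":-4.7,"dz":-15,"rx":0,"ry":0,"rz":-2},
    {"dx":9,"dy":-7.1,"dz":-15,"rx":0,"ry":0,"rz":-4},
    {"dx":12,"dy":-9.4,"dz":-15,"rx":0,"ry":0,"rz":-6},
  ],
  grip=-1,
)

```text
time: 0.77
tcp_pos: [222.1, -415.0, 388.9]
tool_rot: [-3.141, -0.0, 0.337]
contact_force: [0.4, -0.7, -0.6]
finger_gap: 1.001
grip_force: 0.0
```

```bash
python3 g.py 523 -37.5 388 26.5
```

```text
t 0.77 pos [ 222.1 -415.   388.9] rot [-1.7996e+02 -1.0000e-02  1.9320e+01] F [ 0.4 -0.7 -0.6] M [-0.04  0.01 -0.05] gap 1.001 q6 0.03
shift cm [ 40.88 -25.67   0.11] rotvec [-0.  -0.  -7.2] ovh 8.0
```

Emit:
send_rows(
  targets=[
    {"dx":3.3,"dy":-2.1,"dz":0,"rx":0,"ry":0,"rz":-1},
    {"dx":6.6,"dy":-4.1,"dz":0,"rx":0,"ry":0,"rz":-2},
    {"dx":9.9,"dy":-6.2,"dz":0,"rx":0,"ry":0,"rz":-3},
    {"dx":13.2,"dy":-8.3,"dz":0,"rx":0,"ry":0,"rz":-4},
    {"dx":16.5,"dy":-10.4,"dz":0,"rx":0,"ry":0,"rz":-5},
    {"dx":19.8,"dy":-12.4,"dz":0,"rx":0,"ry":0,"rz":-6},
    {"dx":23.1,"dy":-14.5,"dz":0,"rx":0,"ry":0,"rz":-7},
    {"dx":26.4,"dy":-16.6,"dz":0,"rx":0,"ry":0,"rz":-7.2},
  ],
)

```text
time: 1.43
tcp_pos: [416.6, -170.5, 388.9]
tool_rot: [-3.141, 0.0, 0.463]
contact_force: [0.5, -1.1, -0.1]
finger_gap: 0.997
grip_force: 0.0
```

```bash
python3 g.py 523 -37.5 200 26.5
```

```text
t 1.43 pos [ 416.6 -170.5  388.9] rot [-1.7999e+02  2.0000e-02  2.6510e+01] F [ 0.5 -1.1 -0.1] M [-0.01  0.04 -0.01] gap 0.997 q6 0.59
shift cm [15.47 -7.15 18.89] rotvec [-0.  0.  0.] ovh 8.0
```

Emit:
send_rows(
  targets=[
    {"dx":3.1,"dy":-1.4,"dz":1,"rx":0,"ry":0,"rz":0},
    {"dx":6.2,"dy":-2.9,"dz":2.5,"rx":0,"ry":0,"rz":0},
    {"dx":9.3,"dy":-4.3,"dz":4.5,"rx":0,"ry":0,"rz":0},
    {"dx":12.4,"dy":-5.7,"dz":6.5,"rx":0,"ry":0,"rz":0},
    {"dx":15.47,"dy":-7.15,"dz":8.5,"rx":0,"ry":0,"rz":0},
    {"dx":15.47,"dy":-7.15,"dz":12,"rx":0,"ry":0,"rz":0},
    {"dx":15.47,"dy":-7.15,"dz":15.5,"rx":0,"ry":0,"rz":0},
    {"dx":15.47,"dy":-7.15,"dz":18.9,"rx":0,"ry":0,"rz":0},
  ],
)

```text
time: 2.1
tcp_pos: [522.4, -38.4, 198.0]
tool_rot: [-3.141, 0.001, 0.464]
contact_force: [0.7, 0.1, -0.5]
finger_gap: 1.001
grip_force: 0.0
```

```bash
python3 g.py 523 -37.5 110 26.5
```

```text
t 2.1 pos [522.4 -38.4 198. ] rot [-1.7997e+02  5.0000e-02  2.6590e+01] F [ 0.7  0.1 -0.5] M [-0.   -0.   -0.02] gap 1.001 q6 0.93
shift cm [ 0.1  -0.05  8.8 ] rotvec [-0.   0.1  0.1] ovh 8.0
```

Emit:
send_rows(
  targets=[
    {"dx":0.1,"dy":-0.05,"dz":3,"rx":0,"ry":0,"rz":0},
    {"dx":0.1,"dy":-0.05,"dz":6,"rx":0,"ry":0,"rz":0},
    {"dx":0.1,"dy":-0.05,"dz":8.5,"rx":0,"ry":0,"rz":0},
    {"dx":0.1,"dy":-0.05,"dz":9.8,"rx":0,"ry":0,"rz":0},
    {"dx":0.1,"dy":-0.05,"dz":9.8,"rx":0,"ry":0,"rz":0},
  ],
)

```text
time: 2.52
tcp_pos: [519.8, -37.9, 97.2]
tool_rot: [-3.136, 0.008, 0.462]
contact_force: [-1.3, 0.5, -0.4]
finger_gap: 0.999
grip_force: 0.0
```

```bash
python3 g.py 523 -37.5 88 26.5
python3 - <<'E'
from h import *
a=eyes.get_image('scene')[130:250,250:400];b=eyes.get_image('top')[160:280,260:410]
cv2.imwrite('pics/c1.png',cv2.resize(np.hstack([a,b]),None,fx=2.6,fy=2.6,interpolation=cv2.INTER_CUBIC))
E
```

```text
t 2.52 pos [519.8 -37.9  97.2] rot [-179.66    0.46   26.49] F [-1.3  0.5 -0.4] M [ 0.03 -0.03  0.  ] gap 0.999 q6 0.93
shift cm [0.31 0.11 0.92] rotvec [-0.3  0.5 -0. ] ovh 8.0
```

View pics/c1.png

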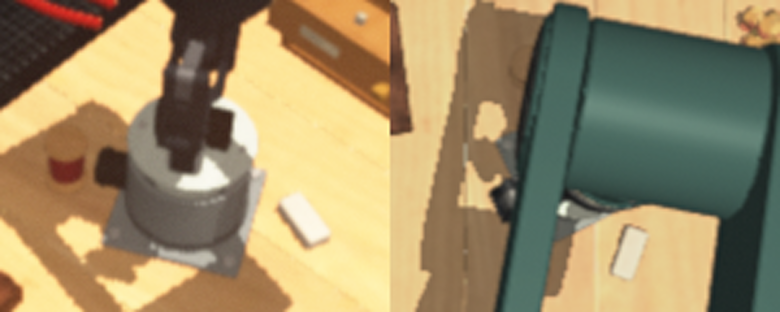

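The fingers straddle the bar: the near finger is at about (185,150) in the left crop, with the bar visible to its right at (218,128). The last reading was still settling, so I'll go down to grasp height and let it settle.

Emit:
send_rows(
  targets=[
    {"dx":0,"dy":0,"dz":0.4,"rx":0,"ry":0,"rz":0},
    {"dx":0,"dy":0,"dz":0.7,"rx":0,"ry":0,"rz":0},
    {"dx":0,"dy":0,"dz":0.9,"rx":0,"ry":0,"rz":0},
    {"dx":0,"dy":0,"dz":0.9,"rx":0,"ry":0,"rz":0},
    {"dx":0,"dy":0,"dz":0.9,"rx":0,"ry":0,"rz":0},
  ],
)

```text
time: 3.03
tcp_pos: [523.3, -38.6, 93.7]
tool_rot: [3.141, -0.0, 0.462]
contact_force: [-0.9, -0.9, 0.1]
finger_gap: 1.001
grip_force: 0.0
```

```bash
python3 g.py 523 -37.5 88 26.5
```

```text
t 3.03 pos [523.3 -38.6  93.7] rot [ 1.7997e+02 -3.0000e-02  2.6480e+01] F [-0.9 -0.9  0.1] M [-0.03 -0.02  0.03] gap 1.001 q6 0.93
shift cm [ 0.02 -0.11  0.57] rotvec [ 0. -0. -0.] ovh 8.0
```

Emit:
send_rows(
  targets=[
    {"dx":0,"dy":-0.1,"dz":0.3,"rx":0,"ry":0,"rz":0},
    {"dx":0,"dy":-0.1,"dz":0.5,"rx":0,"ry":0,"rz":0},
    {"dx":0,"dy":-0.1,"dz":0.5,"rx":0,"ry":0,"rz":0},
    {"dx":0,"dy":-0.1,"dz":0.5,"rx":0,"ry":0,"rz":0},
  ],
)

```text
time: 3.37
tcp_pos: [522.5, -37.6, 88.0]
tool_rot: [-3.141, 0.0, 0.462]
contact_force: [0.7, -0.3, -0.1]
finger_gap: 0.999
grip_force: 0.0
```

Emit:
send_rows(
  targets=[
    {"dx":0,"dy":0,"dz":0,"rx":0,"ry":0,"rz":0},
    {"dx":0,"dy":0,"dz":0,"rx":0,"ry":0,"rz":0},
    {"dx":0,"dy":0,"dz":0,"rx":0,"ry":0,"rz":0},
    {"dx":0,"dy":0,"dz":0,"rx":0,"ry":0,"rz":0},
    {"dx":0,"dy":0,"dz":0,"rx":0,"ry":0,"rz":0},
    {"dx":0,"dy":0,"dz":0,"rx":0,"ry":0,"rz":0},
    {"dx":0,"dy":0,"dz":0,"rx":0,"ry":0,"rz":0},
    {"dx":0,"dy":0,"dz":0,"rx":0,"ry":0,"rz":0},
  ],
  grip=1,
)

```text
time: 4.03
tcp_pos: [523.2, -38.2, 88.8]
tool_rot: [3.14, -0.001, 0.462]
contact_force: [1.5, -3.3, 0.5]
finger_gap: 0.149
grip_force: 60.5
```

```bash
python3 g.py 523 -37.5 88 26.5
```

```text
t 4.03 pos [523.2 -38.2  88.8] rot [ 1.799e+02 -3.000e-02  2.647e+01] F [ 1.5 -3.3  0.5] M [-0.28 -0.07  0.03] gap 0.149 q6 0.93
shift cm [ 0.01 -0.07  0.08] rotvec [ 0.1 -0.  -0. ] ovh 8.0
```

Emit:
send_rows(
  targets=[
    {"dx":0,"dy":0.06,"dz":0.2,"rx":0,"ry":0,"rz":0},
    {"dx":0,"dy":0.06,"dz":0.4,"rx":0,"ry":0,"rz":0},
    {"dx":0,"dy":0.06,"dz":0.6,"rx":0,"ry":0,"rz":0},
    {"dx":0,"dy":0.06,"dz":0.8,"rx":0,"ry":0,"rz":0},
    {"dx":0,"dy":0.06,"dz":0.9,"rx":0,"ry":0,"rz":0},
    {"dx":0,"dy":0.06,"dz":0.9,"rx":0,"ry":0,"rz":0},
    {"dx":0,"dy":0.06,"dz":0.9,"rx":0,"ry":0,"rz":0},
    {"dx":0,"dy":0.06,"dz":0.9,"rx":0,"ry":0,"rz":0},
  ],
)

```text
time: 4.7
tcp_pos: [523.3, -38.3, 81.0]
tool_rot: [3.141, -0.001, 0.462]
contact_force: [-2.0, -0.2, 9.2]
finger_gap: 0.146
grip_force: 61.6
```

```bash
python3 g.py 523 -37.5 79.5 26.5
```

```text
t 4.7 pos [523.3 -38.3  81. ] rot [ 1.7996e+02 -5.0000e-02  2.6480e+01] F [-2.  -0.2  9.2] M [-0.07  0.54  0.02] gap 0.146 q6 0.93
shift cm [ 0.01 -0.09  0.15] rotvec [ 0. -0. -0.] ovh 8.0
```

Emit:
send_rows(
  targets=[
    {"dx":0,"dy":0,"dz":0.12,"rx":0,"ry":0,"rz":0},
    {"dx":0,"dy":0,"dz":0.12,"rx":0,"ry":0,"rz":-3},
    {"dx":0,"dy":0,"dz":0.12,"rx":0,"ry":0,"rz":-7},
    {"dx":0,"dy":0,"dz":0.12,"rx":0,"ry":0,"rz":-11},
    {"dx":0,"dy":0,"dz":0.12,"rx":0,"ry":0,"rz":-15},
    {"dx":0,"dy":0,"dz":0.12,"rx":0,"ry":0,"rz":-18},
    {"dx":0,"dy":0,"dz":0.12,"rx":0,"ry":0,"rz":-20},
    {"dx":0,"dy":0,"dz":0.12,"rx":0,"ry":0,"rz":-20},
  ],
)

```text
time: 5.37
tcp_pos: [524.8, -39.3, 80.7]
tool_rot: [3.136, -0.002, 0.812]
contact_force: [-0.2, -2.9, 8.2]
finger_gap: 0.15
grip_force: 61.6
```

```bash
python3 g.py 523 -37.5 79.5 46.5
```

```text
t 5.37 pos [524.8 -39.3  80.7] rot [ 1.797e+02 -9.000e-02  4.651e+01] F [-0.2 -2.9  8.2] M [-0.52  0.15 -0.07] gap 0.15 q6 0.58
shift cm [ 0.01 -0.26  0.12] rotvec [ 0.3 -0.1  0. ] ovh 8.0
```

Emit:
send_rows(
  targets=[
    {"dx":0,"dy":0,"dz":0.05,"rx":0,"ry":0,"rz":-4},
    {"dx":0,"dy":0,"dz":0.05,"rx":0,"ry":0,"rz":-9},
    {"dx":0,"dy":0,"dz":0.05,"rx":0,"ry":0,"rz":-14},
    {"dx":0,"dy":0,"dz":0.05,"rx":0,"ry":0,"rz":-19},
    {"dx":0,"dy":0,"dz":0.05,"rx":0,"ry":0,"rz":-24},
    {"dx":0,"dy":0,"dz":0.05,"rx":0,"ry":0,"rz":-28},
    {"dx":0,"dy":0,"dz":0.05,"rx":0,"ry":0,"rz":-30},
    {"dx":0,"dy":0,"dz":0.05,"rx":0,"ry":0,"rz":-30},
  ],
)

```text
time: 6.03
tcp_pos: [525.8, -39.9, 80.8]
tool_rot: [3.133, 0.002, 1.335]
contact_force: [1.6, -4.0, 9.9]
finger_gap: 0.149
grip_force: 61.6
```

```bash
python3 g.py 523 -37.5 79.5 76.5
```

```text
t 6.03 pos [525.8 -39.9  80.8] rot [1.7953e+02 1.1000e-01 7.6510e+01] F [ 1.6 -4.   9.9] M [-0.77 -0.11 -0.06] gap 0.149 q6 0.05
shift cm [ 0.17 -0.33  0.12] rotvec [0.5 0.1 0. ] ovh 8.0
```

Emit:
send_rows(
  targets=[
    {"dx":-0.05,"dy":0.05,"dz":0.05,"rx":0,"ry":0,"rz":-4},
    {"dx":-0.08,"dy":0.07,"dz":0.05,"rx":0,"ry":0,"rz":-9},
    {"dx":-0.08,"dy":0.07,"dz":0.05,"rx":0,"ry":0,"rz":-15},
    {"dx":-0.08,"dy":0.07,"dz":0.05,"rx":0,"ry":0,"rz":-21},
    {"dx":-0.08,"dy":0.07,"dz":0.05,"rx":0,"ry":0,"rz":-27},
    {"dx":-0.08,"dy":0.07,"dz":0.05,"rx":0,"ry":0,"rz":-33},
    {"dx":-0.08,"dy":0.07,"dz":0.05,"rx":0,"ry":0,"rz":-38},
    {"dx":-0.08,"dy":0.07,"dz":0.05,"rx":0,"ry":0,"rz":-40},
  ],
)

```text
time: 6.7
tcp_pos: [526.5, -39.1, 80.3]
tool_rot: [3.134, 0.004, 2.036]
contact_force: [2.8, 0.2, 8.4]
finger_gap: 0.156
grip_force: 61.7
```

```bash
python3 g.py 525 -39.5 100 116.5
```

```text
t 6.7 pos [526.5 -39.1  80.3] rot [179.59   0.21 116.66] F [2.8 0.2 8.4] M [-0.03 -0.22 -0.18] gap 0.156 q6 -0.65
shift cm [ 0.02 -0.14 -1.97] rotvec [0.4 0.2 0.2] ovh 8.0
```

Emit:
send_rows(
  targets=[
    {"dx":0,"dy":0,"dz":0,"rx":0,"ry":0,"rz":0},
    {"dx":0,"dy":0,"dz":-0.3,"rx":0,"ry":0,"rz":0},
    {"dx":0,"dy":0,"dz":-0.6,"rx":0,"ry":0,"rz":0},
    {"dx":0,"dy":0,"dz":-0.9,"rx":0,"ry":0,"rz":0},
    {"dx":0,"dy":0,"dz":-1.2,"rx":0,"ry":0,"rz":0},
    {"dx":0,"dy":0,"dz":-1.5,"rx":0,"ry":0,"rz":0},
    {"dx":0,"dy":0,"dz":-1.8,"rx":0,"ry":0,"rz":0},
    {"dx":0,"dy":0,"dz":-1.8,"rx":0,"ry":0,"rz":0},
  ],
)

```text
time: 7.37
tcp_pos: [524.5, -39.9, 95.6]
tool_rot: [3.14, 0.003, 2.033]
contact_force: [4.2, -3.8, 0.4]
finger_gap: 0.15
grip_force: 60.5
```

```bash
python3 g.py 525 -38.5 190 116.5
```

```text
t 7.37 pos [524.5 -39.9  95.6] rot [1.7991e+02 1.6000e-01 1.1647e+02] F [ 4.2 -3.8  0.4] M [-0.63 -0.9  -0.08] gap 0.15 q6 -0.64
shift cm [ 0.07  0.12 -9.44] rotvec [ 0.1  0.2 -0. ] ovh 8.0
```

Emit:
send_rows(
  targets=[
    {"dx":-0.09,"dy":0.03,"dz":0,"rx":0,"ry":0,"rz":0},
    {"dx":-0.09,"dy":0.03,"dz":-0.3,"rx":0,"ry":0,"rz":0},
    {"dx":-0.09,"dy":0.03,"dz":-0.7,"rx":0,"ry":0,"rz":0},
    {"dx":-0.09,"dy":0.03,"dz":-1.1,"rx":0,"ry":0,"rz":0},
    {"dx":-0.09,"dy":0.03,"dz":-1.5,"rx":0,"ry":0,"rz":0},
    {"dx":-0.09,"dy":0.03,"dz":-2,"rx":0,"ry":0,"rz":0},
    {"dx":-0.09,"dy":0.03,"dz":-2.6,"rx":0,"ry":0,"rz":0},
    {"dx":-0.09,"dy":0.03,"dz":-3.2,"rx":0,"ry":0,"rz":0},
  ],
)

```text
time: 8.03
tcp_pos: [523.2, -39.3, 126.8]
tool_rot: [-3.14, -0.002, 2.033]
contact_force: [0.2, 0.1, -2.2]
finger_gap: 0.155
grip_force: 60.2
```

```bash
python3 g.py 595 162.5 200 116.5
```

```text
t 8.03 pos [523.2 -39.3 126.8] rot [-1.7988e+02 -1.2000e-01  1.1650e+02] F [ 0.2  0.1 -2.2] M [ 0.04  0.05 -0.02] gap 0.155 q6 -0.65
shift cm [14.87 15.42 -7.32] rotvec [-0.1 -0.1 -0. ] ovh 8.0
```

The cover is off: the wrist now carries about 2.2 N, which matches 250 g. Next I'll refine the block centre, because the two views differ by about 6 mm.

Run:
```python
from h import *
out=[]
for n,(x0,y0,x1,y1) in(('scene',(150,200,270,300)),('top',(195,150,280,225))):
    im=cv2.imread(f'pics/{n}0.png'); k=390/(x1-x0)
    o=cv2.resize(im[y0:y1,x0:x1],None,fx=k,fy=k,interpolation=cv2.INTER_CUBIC)
    a=np.radians(7.5);u=np.array([np.cos(a),np.sin(a)]);v=np.array([-u[1],u[0]])
    for z,c in((21,(0,255,0)),(0,(255,255,0))):
        q=[np.r_[np.array([596,161])+sx*55*u+sy*63.5*v,z] for sx,sy in((1,1),(1,-1),(-1,-1),(-1,1))]
        cv2.polylines(o,[((proj(n,q)-[x0,y0]+.5)*k).astype(int)],True,c,1)
    out.append(cv2.copyMakeBorder(o,0,360-o.shape[0],0,0,0))
cv2.imwrite('pics/o3.png',np.hstack(out))
```

```text
(no output)
```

View pics/o3.png

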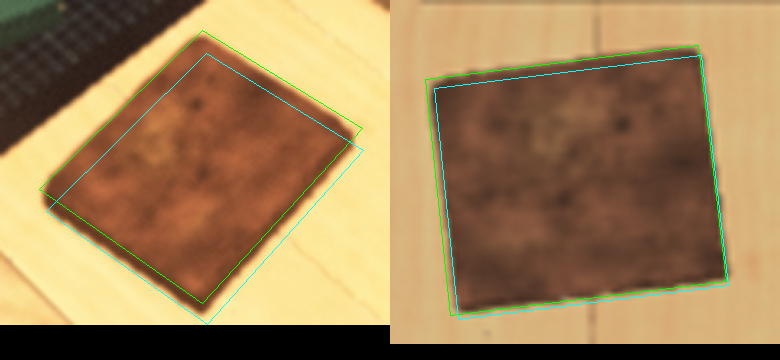

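Emit:
send_rows(
  targets=[
    {"dx":0,"dy":0,"dz":-2.5,"rx":0,"ry":0,"rz":0},
    {"dx":0,"dy":0,"dz":-5,"rx":0,"ry":0,"rz":0},
    {"dx":1,"dy":1,"dz":-7.3,"rx":0,"ry":0,"rz":0},
    {"dx":3,"dy":3.1,"dz":-7.3,"rx":0,"ry":0,"rz":0},
    {"dx":5,"dy":5.2,"dz":-7.3,"rx":0,"ry":0,"rz":0},
    {"dx":7,"dy":7.3,"dz":-7.3,"rx":0,"ry":0,"rz":0},
    {"dx":9,"dy":9.3,"dz":-7.3,"rx":0,"ry":0,"rz":0},
    {"dx":11,"dy":11.4,"dz":-7.3,"rx":0,"ry":0,"rz":0},
  ],
)

```text
time: 8.7
tcp_pos: [576.9, 111.0, 200.5]
tool_rot: [-3.141, -0.0, 2.033]
contact_force: [0.4, -0.2, -2.7]
finger_gap: 0.148
grip_force: 60.0
```

The overlay fits in both views with the block centred at (596,161); the leftover errors are 1–2 mm and pull opposite ways, so I'll use that.

```bash
python3 g.py 596 161 120 116.5
```

```text
t 8.7 pos [576.9 111.  200.5] rot [-1.7996e+02 -2.0000e-02  1.1649e+02] F [ 0.4 -0.2 -2.7] M [ 0.    0.02 -0.03] gap 0.148 q6 -0.37
shift cm [3.62 3.94 8.05] rotvec [-0. -0. -0.] ovh 8.0
```

Emit:
send_rows(
  targets=[
    {"dx":1.8,"dy":2,"dz":0,"rx":0,"ry":0,"rz":0},
    {"dx":3.0,"dy":3.3,"dz":1,"rx":0,"ry":0,"rz":0},
    {"dx":3.62,"dy":3.94,"dz":3,"rx":0,"ry":0,"rz":0},
    {"dx":3.62,"dy":3.94,"dz":5.5,"rx":0,"ry":0,"rz":0},
    {"dx":3.62,"dy":3.94,"dz":8,"rx":0,"ry":0,"rz":0},
    {"dx":3.62,"dy":3.94,"dz":10,"rx":0,"ry":0,"rz":0},
    {"dx":3.62,"dy":3.94,"dz":11,"rx":0,"ry":0,"rz":0},
    {"dx":3.62,"dy":3.94,"dz":11,"rx":0,"ry":0,"rz":0},
  ],
)

```text
time: 9.37
tcp_pos: [593.9, 159.3, 86.6]
tool_rot: [-3.134, -0.002, 2.033]
contact_force: [-0.4, 0.0, -3.7]
finger_gap: 0.149
grip_force: 60.0
```

Emit:
send_rows(
  targets=[
    {"dx":0,"dy":0,"dz":0,"rx":0,"ry":0,"rz":0},
    {"dx":0,"dy":0,"dz":0,"rx":0,"ry":0,"rz":0},
    {"dx":0,"dy":0,"dz":0,"rx":0,"ry":0,"rz":0},
  ],
)

```text
time: 9.62
tcp_pos: [597.7, 159.6, 92.6]
tool_rot: [3.138, 0.001, 2.033]
contact_force: [0.5, 0.0, -1.9]
finger_gap: 0.152
grip_force: 60.1
```

```bash
python3 g.py 596 161 66 116.5
```

```text
t 9.62 pos [597.7 159.6  92.6] rot [1.7977e+02 7.0000e-02 1.1647e+02] F [ 0.5  0.  -1.9] M [-0.01 -0.06  0.02] gap 0.152 q6 -0.29
shift cm [ 0.2  -0.1   2.66] rotvec [ 0.2  0.1 -0. ] ovh 8.0
```

Emit:
send_rows(
  targets=[
    {"dx":0.1,"dy":0,"dz":0.4,"rx":0,"ry":0,"rz":0},
    {"dx":0.1,"dy":0,"dz":0.8,"rx":0,"ry":0,"rz":0},
    {"dx":0.1,"dy":0,"dz":1.2,"rx":0,"ry":0,"rz":0},
    {"dx":0.1,"dy":0,"dz":1.5,"rx":0,"ry":0,"rz":0},
    {"dx":0.1,"dy":0,"dz":1.7,"rx":0,"ry":0,"rz":0},
    {"dx":0.1,"dy":0,"dz":1.8,"rx":0,"ry":0,"rz":0},
    {"dx":0.1,"dy":0,"dz":1.9,"rx":0,"ry":0,"rz":0},
    {"dx":0.1,"dy":0,"dz":1.9,"rx":0,"ry":0,"rz":0},
  ],
)

```text
time: 10.28
tcp_pos: [595.7, 160.3, 70.8]
tool_rot: [-3.141, -0.0, 2.033]
contact_force: [-0.6, 0.4, -2.6]
finger_gap: 0.147
grip_force: 60.2
```

Emit:
send_rows(
  targets=[
    {"dx":0,"dy":0,"dz":0,"rx":0,"ry":0,"rz":0},
    {"dx":0,"dy":0,"dz":0,"rx":0,"ry":0,"rz":0},
    {"dx":0,"dy":0,"dz":0,"rx":0,"ry":0,"rz":0},
    {"dx":0,"dy":0,"dz":0,"rx":0,"ry":0,"rz":0},
  ],
)

```text
time: 10.62
tcp_pos: [595.9, 160.4, 71.3]
tool_rot: [3.141, 0.0, 2.033]
contact_force: [-0.0, 0.4, -1.8]
finger_gap: 0.152
grip_force: 60.2
```

```bash
python3 g.py 596 161 66 116.5
```

```text
t 10.62 pos [595.9 160.4  71.3] rot [1.7998e+02 1.0000e-02 1.1648e+02] F [-0.   0.4 -1.8] M [ 0.01  0.03 -0.04] gap 0.152 q6 -0.29
shift cm [0.05 0.03 0.53] rotvec [ 0.  0. -0.] ovh 8.0
```

Settled at 71.3 mm with contact expected near 66, so I'll creep down.

Emit:
send_rows(
  targets=[
    {"dx":0.03,"dy":0,"dz":0.1,"rx":0,"ry":0,"rz":0},
    {"dx":0.03,"dy":0,"dz":0.2,"rx":0,"ry":0,"rz":0},
    {"dx":0.03,"dy":0,"dz":0.3,"rx":0,"ry":0,"rz":0},
    {"dx":0.03,"dy":0,"dz":0.4,"rx":0,"ry":0,"rz":0},
    {"dx":0.03,"dy":0,"dz":0.45,"rx":0,"ry":0,"rz":0},
    {"dx":0.03,"dy":0,"dz":0.5,"rx":0,"ry":0,"rz":0},
    {"dx":0.03,"dy":0,"dz":0.5,"rx":0,"ry":0,"rz":0},
    {"dx":0.03,"dy":0,"dz":0.5,"rx":0,"ry":0,"rz":0},
  ],
)

```text
time: 11.28
tcp_pos: [595.6, 160.6, 66.3]
tool_rot: [-3.141, 0.0, 2.033]
contact_force: [-1.4, -0.0, -0.4]
finger_gap: 0.149
grip_force: 60.2
```

Emit:
send_rows(
  targets=[
    {"dx":0,"dy":0,"dz":0.05,"rx":0,"ry":0,"rz":0},
    {"dx":0,"dy":0,"dz":0.1,"rx":0,"ry":0,"rz":0},
    {"dx":0,"dy":0,"dz":0.1,"rx":0,"ry":0,"rz":0},
    {"dx":0,"dy":0,"dz":0.1,"rx":0,"ry":0,"rz":0},
  ],
)

```text
time: 11.62
tcp_pos: [595.8, 160.6, 66.2]
tool_rot: [3.141, 0.0, 2.033]
contact_force: [-4.1, 0.0, 5.1]
finger_gap: 0.147
grip_force: 61.1
```

It is down: 5 N upward at the expected height. I'll back off slightly and release.

Emit:
send_rows(
  targets=[
    {"dx":0,"dy":0,"dz":-0.05,"rx":0,"ry":0,"rz":0},
    {"dx":0,"dy":0,"dz":-0.05,"rx":0,"ry":0,"rz":0},
  ],
)

```text
time: 11.78
tcp_pos: [595.7, 160.6, 66.2]
tool_rot: [3.141, 0.0, 2.033]
contact_force: [-2.7, 0.3, 5.4]
finger_gap: 0.15
grip_force: 61.1
```

Emit:
send_rows(
  targets=[
    {"dx":0,"dy":0,"dz":0,"rx":0,"ry":0,"rz":0},
    {"dx":0,"dy":0,"dz":0,"rx":0,"ry":0,"rz":0},
    {"dx":0,"dy":0,"dz":0,"rx":0,"ry":0,"rz":0},
    {"dx":0,"dy":0,"dz":0,"rx":0,"ry":0,"rz":0},
    {"dx":0,"dy":0,"dz":0,"rx":0,"ry":0,"rz":0},
    {"dx":0,"dy":0,"dz":0,"rx":0,"ry":0,"rz":0},
    {"dx":0,"dy":0,"dz":0,"rx":0,"ry":0,"rz":0},
    {"dx":0,"dy":0,"dz":0,"rx":0,"ry":0,"rz":0},
  ],
  grip=-1,
)

```text
time: 12.45
tcp_pos: [595.7, 160.6, 65.5]
tool_rot: [3.142, 0.0, 2.033]
contact_force: [-0.1, -0.7, -0.9]
finger_gap: 0.997
grip_force: 0.0
```

Emit:
send_rows(
  targets=[
    {"dx":0,"dy":0,"dz":-1,"rx":0,"ry":0,"rz":0},
    {"dx":0,"dy":0,"dz":-3,"rx":0,"ry":0,"rz":0},
    {"dx":0,"dy":0,"dz":-6,"rx":0,"ry":0,"rz":0},
    {"dx":0,"dy":0,"dz":-10,"rx":0,"ry":0,"rz":0},
    {"dx":0,"dy":0,"dz":-14,"rx":0,"ry":0,"rz":0},
    {"dx":0,"dy":0,"dz":-18,"rx":0,"ry":0,"rz":0},
    {"dx":0,"dy":0,"dz":-20,"rx":0,"ry":0,"rz":0},
    {"dx":0,"dy":0,"dz":-20,"rx":0,"ry":0,"rz":0},
  ],
)

```text
time: 13.12
tcp_pos: [598.0, 161.1, 275.1]
tool_rot: [3.127, 0.004, 2.033]
contact_force: [-0.4, -0.1, 1.0]
finger_gap: 1.001
grip_force: 0.0
```

```bash
python3 g.py 480 -60 266 116.5
python3 - <<'E'
from h import *
cv2.imwrite('pics/s1.png',eyes.get_image('scene'))
E
```

```text
t 13.12 pos [598.  161.1 275.1] rot [179.17   0.26 116.48] F [-0.4 -0.1  1. ] M [ 0.01  0.01 -0.04] gap 1.001 q6 -0.29
shift cm [-14.52 -20.43   0.67] rotvec [ 0.8  0.3 -0. ] ovh 8.0
```

View pics/s1.png

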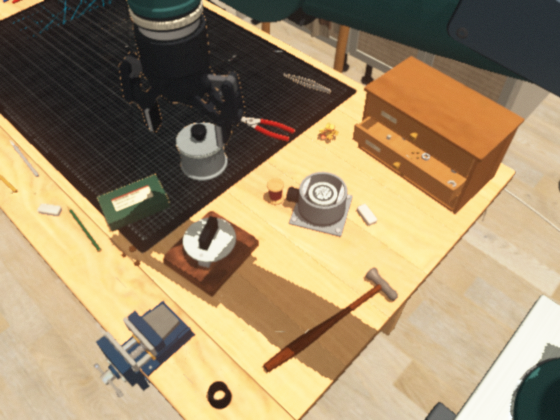

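The picture shows the cover upright on the block, its flange centred near (210,242). The canister at (322,200) is open and nothing else has moved. I'll check the centring by number.

Run:
```python
from h import *
im=cv2.imread('pics/s1.png'); m=np.zeros(im.shape[:2],'u1'); m[212:275,175:245]=((im.min(2)>110))[212:275,175:245]*255
m=cv2.morphologyEx(m,cv2.MORPH_OPEN,np.ones((3,3)))
c=max(cv2.findContours(m,0,1)[0],key=cv2.contourArea); w=toplane('scene',c.reshape(-1,2),54)[:,:2]
print(cv2.minEnclosingCircle(w.astype('f4')),proj('scene',[[596,161,54]]))
m[:]=0; m[205:295,160:262]=(im.max(2)<150)[205:295,160:262]*255; m[212:267,180:238]=255
print(cv2.minAreaRect(toplane('scene',max(cv2.findContours(cv2.morphologyEx(m,cv2.MORPH_OPEN,np.ones((5,5))),0,1)[0],key=cv2.contourArea).reshape(-1,2),21)[:,:2].astype('f4')))
```

```text
((603.2640380859375, 163.97024536132812), 51.07233810424805) [[209.5448055  237.05994193]]
((609.6161499023438, 162.5084686279297), (153.34207153320312, 192.5049285888672), 52.02569580078125)
```

The masks caught shadow and rim highlights, so I'll use an overlay instead.

Run:
```python
from h import *
im=cv2.imread('pics/s1.png'); x0,y0=150,195;k=6
o=cv2.resize(im[y0:y0+100,x0:x0+120],None,fx=k,fy=k,interpolation=cv2.INTER_CUBIC)
a=np.radians(7.5);u=np.array([np.cos(a),np.sin(a)]);v=np.array([-u[1],u[0]]);C=np.array([596,161])
q=[np.r_[C+sx*55*u+sy*63.5*v,21] for sx,sy in((1,1),(1,-1),(-1,-1),(-1,1))]
t=np.radians(np.arange(0,360,5)); ci=np.c_[C[0]+43*np.cos(t),C[1]+43*np.sin(t),0*t+54]
for s in(q,ci): cv2.polylines(o,[((proj('scene',s)-[x0,y0]+.5)*k).astype(int)],True,(0,255,0),1)
cv2.imwrite('pics/o4.png',o)
```

```text
(no output)
```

View pics/o4.png

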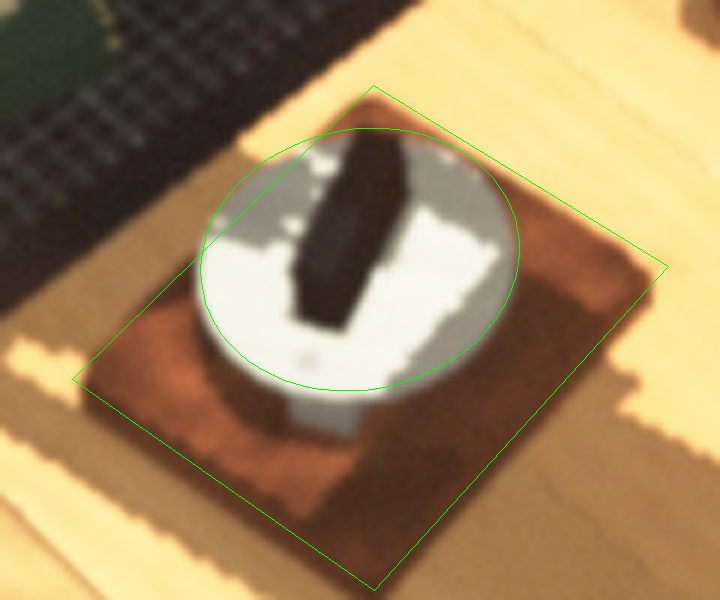

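The overlay shows the cover and block both within about 1–2 mm of their targets, and the cover is level. I'll hand the job in.

```bash
python3 -c "
from cell import robot
print(robot.finish_job())"
```

```text
the job is handed in; nothing more can be done
None
```

I opened the bar-grip canister and set its cover upright on the middle of the near dark wooden block, within about 2 mm by the camera overlay, then handed the job in at about 13 s (the hand-in returned no verdict).

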